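# Index a grain dish under the magnifier of a rice viewer

## Task

On the grain viewer, first swing the magnifier by its upright knob over the lit window, right up to its stop, and let go of it. Then take the slide that carries the dish of rice by its black knob and move it to the left along its rails until its spring ball clicks into the notch of the steel index strip; stop there and do not run it on past the notch. Finish still gripping the slide's knob, with the ball in the notch, so that the dish cannot creep while it is being read; leave the other things on the bench where they are.

Things in the scene. Friction and masses are not known exactly. Their poses are not given: they have to be found in the camera images.
- viewer: The grain viewer, fixed: white light box 250 x 360 x 50 mm. Origin on the bench below the middle of its window; the box runs from x = -115 to +135 mm of it and 180 mm to either side. x points away from the robot, y to the left along the rails (it stands turned by up to 0.3 rad either way). Two rods at x = -80 and +80 mm, tops 66 mm above the bench, carry the slide.
- index_strip: Steel strip, 16 mm wide (x), 230 mm long (y), 6 mm thick, clamped on the front edge of the light box, 103 mm in front of the window's middle, and up to 20 mm left or right to suit the row of grains to be read, differently each time. It has one notch, edged in red. Origin at its underside below the notch; axes as the viewer's.
- notch (a point): Middle of the notch at the strip's top, 56 mm above the bench; axes as the viewer's (y along the rails). The notch is 8.5 mm wide along y.
- slide_ball (a point): Point on the slide at the bottom of its 12 mm spring ball (under the brass plunger on its front tongue), at the height of the strip's top. Level with notch along the viewer's y, the ball is seated. The slide has 1 to 3 N of friction; within 4 mm of the notch the ball is drawn in and helps the motion; pushing it out on either side takes about 4 to 8 N.
- slide (a joint): Travel of the slide along the viewer's +y (to the left), m: 0 at the right-hand (loading) end, 0.175 at the left-hand end. Starts between 0 and 0.045; the notch lies between 0.10 and 0.14. The slide is an aluminium plate 190 x 104 mm, top 78 mm above the bench, with a dish of rice on its middle (up to 94 mm above the bench).
- slide_knob: The slide's black upright knob, round, 17 to 23 mm across (pads meet it at about 20 mm), 46 mm tall; it stands on the tongue in front of the dish, 35 mm nearer the robot than slide_ball and at the same y of the viewer. Origin at the middle of its foot on the tongue's top, 78 mm above the bench. It moves with the slide and does not turn.
- magnifier (a joint): Angle of the magnifier's arm about its upright hinge, rad: 0 with the lens over the middle of the window (its stop), growing to 1.25 as it swings out to the left and towards the robot (clockwise from above). Starts between 0.6 and 1.1; a stiff joint (about 0.12 N m) that stays where it is left.
- magnifier_hinge (a point): Hinge axis of the magnifier on its column at the rear left of the viewer, 118 mm behind and 140 mm left of the window's middle, 116 mm above the bench.
- magnifier_knob: Black upright round knob at the free end of the magnifier's arm, 13 to 18 mm across (pads meet it at about 16 mm), 44 mm tall, 249 mm from the hinge axis. Origin at the middle of its foot, 124 mm above the bench. The lens, in a black ring 97 mm across whose top is 129 mm above the bench, has its middle 66 mm from the knob, towards the hinge.
- brokens_bowl: Bystander: grey bowl of broken rice, 121 mm across, 49 mm high; origin under its middle.
- timer: Bystander: small light timer, 60 x 60 x 18 mm; origin under its middle.
- tweezers_b: Bystander: steel tweezers, 131 mm long, lying flat; origin under their middle.
- scoop_b: Bystander: aluminium scoop, 199 mm long, lying; origin under its middle.

How it is judged:
On the way, in this order (a step that is already met when the one before it is completed fails the run):
1. the magnifier is over the window, at its stop (value of joint magnifier below 0.06 rad), for 0.2 s.
2. the slide's ball is in the notch of the index strip (y of slide_ball in the frame of notch between -0.003 and 0.003 m), for 0.2 s.
At the end, for the whole second after the job is handed in: The ball is within 3 mm of the notch's middle along the rails and the slide is still, the fingers grip the slide's knob (more than 2 N), and the magnifier is over the window (within 0.06 rad of its stop) (all of step 2 and value of joint magnifier below 0.06 rad and contact force between the fingers and slide_knob above 2 N and velocity of joint slide between -0.005 and 0.005 m/s); the arm keeps its last pose, push and grip.
It fails at once if the slide run past the notch by more than 12 mm (y of slide_ball in the frame of notch above 0.012 m).
It fails at once if the bowl of broken rice pushed more than 25 mm from its place (distance of brokens_bowl from where it was at the start of the episode above 0.025 m).
It fails at once if the timer pushed more than 25 mm from its place (distance of timer from where it was at the start of the episode above 0.025 m).
It fails at once if the tweezers pushed more than 25 mm from its place (distance of tweezers_b from where it was at the start of the episode above 0.025 m).
It fails at once if the scoop pushed more than 25 mm from its place (distance of scoop_b from where it was at the start of the episode above 0.025 m).
It also fails if it takes over 58 s, if anything falls off the work surface, if the arm or the gripper's body presses on something with over 40 N, if the wrist force passes 120 N, or if a joint passes its speed limit or range.

## Robot

A 6-joint arm with a two-finger parallel gripper is mounted at the origin on a cart in front of the work surface, level with it; the furniture and walls round the work are solid. World frame = base frame: x ahead of the robot, y to its left, z up, the work surface at z = 0. Lengths are in m, angles in rad, forces in N, time in s.
With the tool pointing down it reaches from about 0.425 to 0.95 m from the base axis. Payload 3.5 kg.
Tool frame: the origin (TCP) lies between the finger pads; the fingertips stand 19 mm ahead of it and the grasp point (between the pads) is the TCP; z points along the fingers, y is the line along which they close (so a half turn about z gives the same grasp; the last joint's range is limited). The gripper opens to 85 mm and grips with 20 to 120 N. Pads are 22 mm wide; open, the fingers measure 114 mm over their backs; the gripper's body (76 mm by 85 mm) begins 54 mm behind the grasp point. The pads swing forward as they close: fully open they stand 13 mm farther back than shut.
Start: joints at [1.042, 0.286, 1.577, -0, 1.279, -0.15], TCP at [0.25, 0.627, 0.219] pointing down, gripper open.
Joint ranges: [-2.77, 2.77], [-0.9, 2.22], [0.21, 2.48], [-1.53, 4.67], [0.24, 2.81], [-2.84, 2.84]. Speed limits (rad/s): [2.79, 2.79, 3.14, 3.14, 3.14, 3.14].

## Interface

Orientations are given as a unit quaternion [x, y, z, w].
In Python, from plant import get_state, cams, ctrl gives the robot as it stands. The module is installed in compiled form; this text tells all that it offers.
- The arm moves only by the tool jog_arm, never from a script. Its argument "deltas" is text: rows parted by semicolons, each of 6 numbers parted by spaces: the shift along the world's x, y, z normalised to -1 to 1, where 1 is 0.02 m, then the turn, a rotation vector about the world's x, y, z normalised to -1 to 1, where 1 is 0.1 rad. In form: x y z ax ay az; .... A call has 1 to 20 rows; each row shifts and turns the commanded pose from where the row before left it; what a row does not reach is not made up. A row lasts 1/8 s, in which the tool goes at most 62.5 mm and 10.7 degrees, less where a joint would pass 70% of its speed; a pose out of reach is approached as far as the arm can. A call with a number of a shift or a turn outside -1 to 1 is refused whole. A call with a gripper value outside its range is refused whole. "gripper" is the opening, from 0 (shut) to 1 (fully open), set as the call begins (left out, the last holds). The fingers move at their own pace and stop on an object; "squeeze" is the grip in N (left out, the last holds). Time passes only in rows, so rows that do not move let the fingers close. It gives the time, the measured TCP pose, the force, the opening and the grip force at its end, in the units of the state.
- get_state(): the state, without advancing time (a new reading comes with each control period).
- cams.read_camera(name): name is "side" or "top" or "wrist"; returns a dict with "color" (384x512x3 uint8, blue, green, red), "vfov" (degrees; the focal length in pixels is half the picture's height over the tangent of half this angle, whatever the lens; pixels are square), "cx", "cy" (the principal point, pixels), "rvec" (rotation vector, rad) and "tvec" (3), from world to camera coordinates, as OpenCV has them. Camera axes: x right, y down, z forward; pixel columns grow to the right and rows downward; lengths in m; the calibration is good to about 2 mm. A picture is of the moment at which its call begins. There is no depth.
- ctrl.sign_off(): hands the job in; it is judged then, once.
The state is a dict: "time": time; "qpos": joint angles; "dq": joint speeds; "joint_efforts": joint torques, N m; "eef_pos": TCP position; "tcp_rot": TCP orientation; "contact_force": force on the tool from outside, world axes, zero at the start; "wrist_torque": the same for the moment, N m; "opening": opening from 0.0 (shut) to 1.0 (fully open); "finger_force": force on a finger pad.
Only numpy, scipy, OpenCV 4.12 (cv2) and the standard library are available. Lean on these libraries where they do the work, as an engineer would, in place of code of your own. Each camera call takes 0.05 s, during which the arm holds its last target. There are 200 camera calls.

## Working session

There is one attempt and no reset: what is moved stays moved. The work goes in short steps, Python scripts to look and compute and a tool call to move; the robot and the scene stay as the last step left them, time stands still between calls to the robot, and variables do not carry over. Pictures are saved under pics/ and viewed, at most 10 in all, crops included, and the job is handed in when it is done.

Besides the shell and the picture viewer there is one more tool, called after "Call:" by a JSON object that holds its "name" and its "arguments". jog_arm: Moves the arm, as the interface text tells. Its arguments: {"type":"object","properties":{"deltas":{"type":"string"},"gripper":{"type":"number"},"squeeze":{"type":"number"}},"required":["deltas"]}

```bash
mkdir -p pics
cat > h.py <<'E'
import numpy as np,cv2
from plant import get_state,cams,ctrl
def cap(n,f):
    d=cams.read_camera(n); cv2.imwrite('pics/'+f+'.png',d['color']); 
    np.savez(f,**{k:d[k] for k in('color','vfov','cx','cy','rvec','tvec')}); return d
def KRT(d):
    h=d['color'].shape[0]; f=h/2/np.tan(np.radians(float(d['vfov']))/2)
    K=np.array([[f,0,float(d['cx'])],[0,f,float(d['cy'])],[0,0,1]])
    return K,cv2.Rodrigues(np.array(d['rvec'],float))[0],np.array(d['tvec'],float).ravel()
def at_z(d,u,v,z):
    K,R,t=KRT(d); r=R.T@np.linalg.inv(K)@[u,v,1]; c=-R.T@t
    return c+r*(z-c[2])/r[2]
def proj(d,P):
    K,R,t=KRT(d); p=K@(R@np.array(P,float)+t); return p[:2]/p[2]
E
python3 - <<'E'
from h import *
a=cap('top','top0');b=cap('side','side0')
for d in(a,b):
    K,R,t=KRT(d);print(K[0,0],-R.T@t,R[2])
cv2.imwrite('pics/top0x.png',cv2.resize(a['color'],(800,600),interpolation=cv2.INTER_CUBIC))
cv2.imwrite('pics/side0x.png',cv2.resize(b['color'],(800,600),interpolation=cv2.INTER_CUBIC))
s=get_state();print(s)
E
```

```text
412.80718784174485 [0.4863947  0.02652782 1.52406603] [ 0.07089368  0.01306703 -0.99739828]
352.4521849962999 [ 0.247419   -0.91327167  0.69910503] [ 0.28117814  0.81301162 -0.50985386]
{'time': 0.1, 'qpos': array([ 1.04199461e+00,  2.87121950e-01,  1.57806248e+00,  2.88901199e-05,
        1.27858071e+00, -1.50019816e-01]), 'dq': array([-7.88355782e-04, -4.34002777e-05, -2.43454054e-03, -1.93861490e-03,
       -9.05995264e-04, -1.01270306e-03]), 'joint_efforts': array([ 1.44046226e-03, -4.07292795e+01, -2.93700206e+01, -1.41466853e-04,
        3.37169608e-03, -3.30219052e-05]), 'eef_pos': array([0.24926583, 0.6266144 , 0.21813834]), 'tcp_rot': array([ 1.88264760e-01,  9.82117712e-01, -1.01966930e-03, -3.74683557e-04]), 'contact_force': array([-0.21882841, -0.0705377 , -0.32725761]), 'wrist_torque': array([0.0317173 , 0.00843787, 0.02625168]), 'finger_force': 0.0, 'opening': 1.006553072988936}
```

View pics/top0x.png

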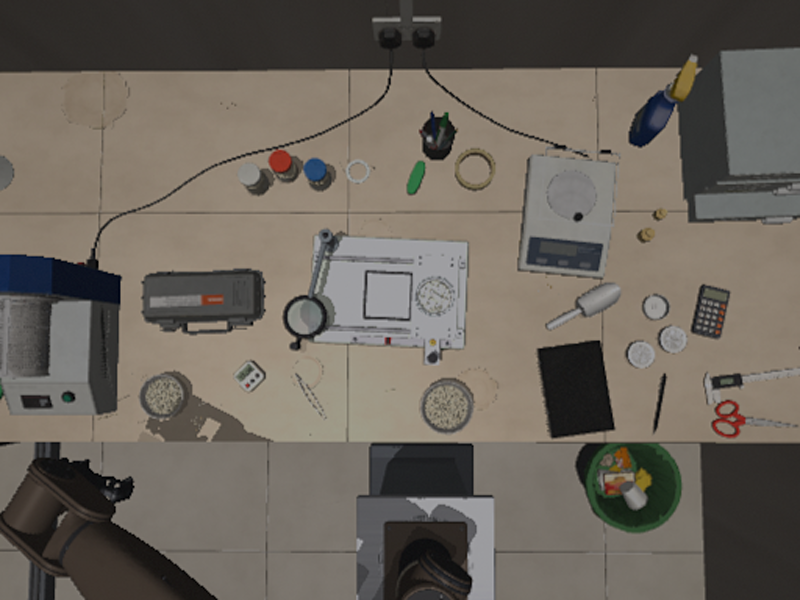

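View pics/side0x.png

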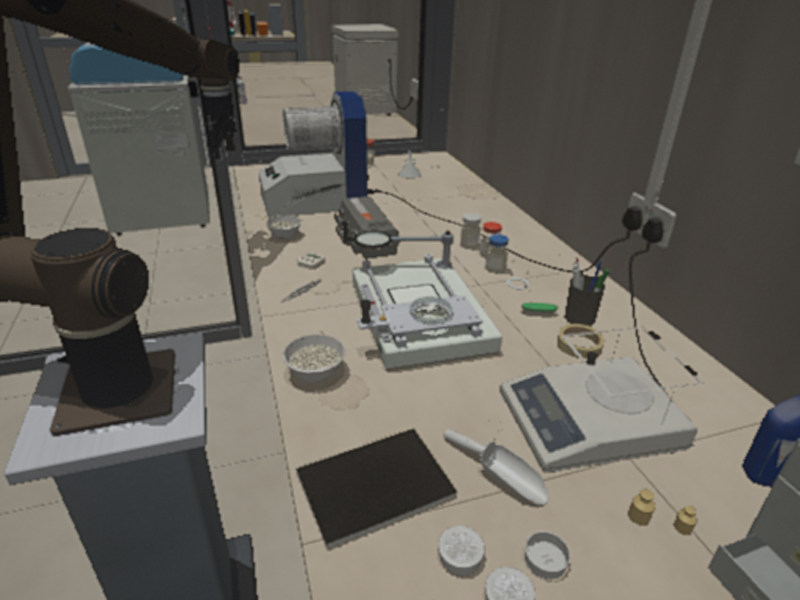

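The top view shows the viewer at about (390,290) of the 800-wide picture, with the magnifier knob at (295,346), the slide knob at about (432,356) and the red notch at (388,341). I'll enlarge that area.

Run:
```python
from h import *
d=np.load('top0.npz')
cv2.imwrite('pics/c.png',cv2.resize(d['color'][140:240,175:308],(798,600),interpolation=cv2.INTER_CUBIC))
```

```text
(no output)
```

View pics/c.png

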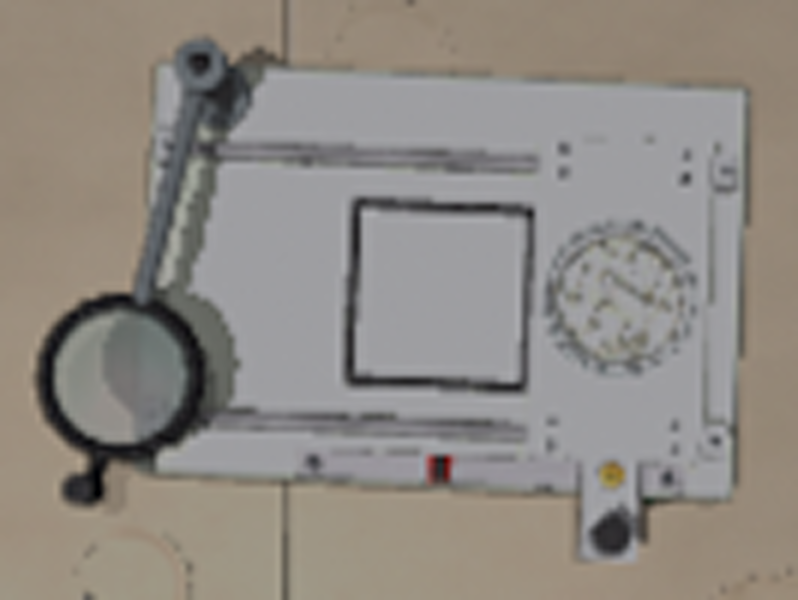

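The crop shows the hinge at (200,60), lens (122,375), magnifier knob (85,487), window corners (357,202) to (524,386), red notch (440,468), brass plunger (612,474) and slide knob (611,530).

Run:
```python
from h import *
from scipy.optimize import least_squares
d=np.load('top0.npz')
px=lambda u,v:((u+.5)/6-.5+175,(v+.5)/6-.5+140)
W=lambda u,v,z:at_z(d,*px(u,v),z)
for n,u,v,z in[('box',155,65,.05),('box',748,90,.05),('box',732,500,.05),('notch',440,468,.056),('plunger',612,474,.085),('knobtop',611,528,.124),('hinge',200,60,.125),('mknob',85,485,.168),('lens',122,375,.128)]:
    print(n,W(u,v,z).round(4))
# fit pose (x,y,yaw)+notch offset + mag angle + slide
obs=[]
loc=lambda p:[([.135,.18,.05],155,65),([.135,-.18,.05],748,90),([-.115,-.18,.05],732,500),
 ([-.103,p[3],.056],440,468),([-.138,p[4],.124],611,528),([-.103,p[4],.085],612,474),
 ([.118,.14,.122],200,60),
 ([.118-.183*np.cos(a0-p[5]),.14-.183*np.sin(a0-p[5]),.129],122,375)] 
a0=np.arctan2(.14,.118)
def full(p):
    c,s=np.cos(p[2]),np.sin(p[2]);r=[]
    for P,u,v in loc(p):
        w=[p[0]+c*P[0]-s*P[1],p[1]+s*P[0]+c*P[1],P[2]]
        r+=list(proj(d,w)-px(u,v))
    w4=np.mean([W(*q,.05)[:2] for q in[(357,202),(532,208),(524,386),(350,381)]],0)
    return r+list((w4-p[:2])*300)
o=least_squares(full,[.49,.03,0,0,-.1,.8],loss='soft_l1')
p=o.x;print(p.round(4),o.fun.round(2))
c,s=np.cos(p[2]),np.sin(p[2])
g=lambda x,y:np.array([p[0]+c*x-s*y,p[1]+s*x+c*y]).round(4)
print('hinge',g(.118,.14),'notch',g(-.103,p[3]),'knob',g(-.138,p[4]),'knobgoal',g(-.138,p[3]))
for a in[p[5],0]:
    print('mk',a,g(.118-.249*np.cos(a0-a),.14-.249*np.sin(a0-a)), 'dir',a0-a+p[2])
```

```text
box [0.7538 0.2566 0.05  ]
box [ 0.7374 -0.1001  0.05  ]
box [ 0.4919 -0.0887  0.05  ]
notch [0.511  0.0844 0.056 ]
plunger [ 0.5069 -0.0165  0.085 ]
knobtop [ 0.476  -0.0147  0.124 ]
hinge [0.743  0.2191 0.125 ]
mknob [0.5001 0.2745 0.168 ]
lens [0.5626 0.2615 0.128 ]
[ 0.6151  0.085  -0.05   -0.0058 -0.1067  1.0551] [-0.39 -1.42  0.38 -1.    0.11  0.17  0.01 -0.28 -0.    1.18 -0.04 -0.02
  0.17  1.02 -0.03  0.14 -0.07 -0.21]
hinge [0.74   0.2189] notch [0.512  0.0843] knob [ 0.472  -0.0147] knobgoal [0.477  0.0861]
mk 1.0551392610068646 [0.4978 0.2768] dir -0.23472192445752205
mk 0 [0.5702 0.0368] dir 0.8204173365493426
```

Call:
{"name": "jog_arm", "arguments": {"deltas": "0 -0.975 0 0 0 0; 0 -0.975 0 0 0 0; 0 -0.975 0 0 0 0; 0.833 -0.975 0 0 0 0.145; 0.833 -0.975 0 0 0 0.145; 0.833 -0.975 0 0 0 0.145; 0.833 -0.975 0 0 0 0.145; 0.833 -0.975 0 0 0 0.145; 0.833 -0.975 0 0 0 0.145; 0.833 -0.975 0 0 0 0.145; 0.833 -0.975 0 0 0 0.145; 0.833 -0.975 0 0 0 0.145; 0.833 -0.975 0 0 0 0.145; 0.833 -0.975 0 0 0 0; 0.833 -0.975 0 0 0 0; 0.833 -0.975 0 0 0 0; 0.833 -0.975 0 0 0 0; 0.833 -0.975 0 0 0 0; 0 0 0 0 0 0; 0 0 0 0 0 0", "gripper": 1}}

```text
time: 2.6
eef_pos: [0.4989, 0.2764, 0.219]
tcp_rot: [0.117, 0.993, -0.0, -0.001]
contact_force: [0.1, -0.5, 0.4]
opening: 0.995
finger_force: 0.0
```

Run:
```python
from h import *
d=cap('wrist','w1');K,R,t=KRT(d);print(K[0,0],-R.T@t,R[2]);s=get_state();print(s['eef_pos'],s['tcp_rot'],s['contact_force'])
im=d['color'].copy()
for P,c in[((.499,.2755,.168),(0,0,255)),((.499,.2755,.124),(0,255,0))]:
    q=proj(d,P);print(q);cv2.circle(im,tuple(int(x) for x in q),3,c,1)
cv2.imwrite('pics/w1x.png',im)
```

```text
318.6830336380305 [0.41835435 0.29391227 0.37385443] [ 0.31271984 -0.0754976  -0.94684023]
[0.49882712 0.27662901 0.21912096] [ 1.16353270e-01  9.93207811e-01 -1.91050071e-05 -3.99847365e-04] [ 0.75550715 -0.11422498 -1.13279279]
[256.75222596 204.10430532]
[256.56507729 184.20979278]
```

View pics/w1x.png

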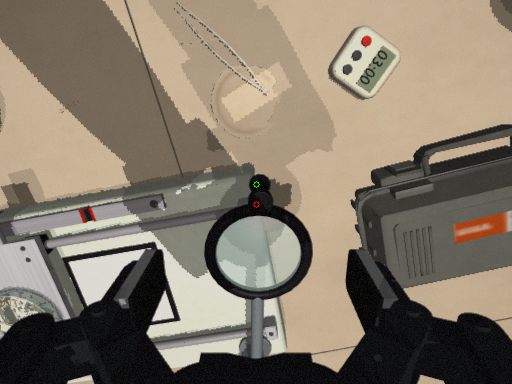

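The wrist view shows the knob (foot about (258,184), top about (262,202)) within 3 mm of the estimate, centred between the fingers. I'll lower onto it and grip.

Call:
{"name": "jog_arm", "arguments": {"deltas": "0 0.05 -0.8 0 0 0; 0 0 -0.8 0 0 0; 0 0 -0.8 0 0 0; 0 0 -0.8 0 0 0; 0 0 0 0 0 0; 0 0 0 0 0 0"}}

```text
time: 3.4
eef_pos: [0.4998, 0.2772, 0.1557]
tcp_rot: [0.117, 0.993, 0.0, 0.0]
contact_force: [0.5, 0.5, -0.0]
opening: 0.999
finger_force: 0.0
```

Call:
{"name": "jog_arm", "arguments": {"deltas": "0 0 0 0 0 0; 0 0 0 0 0 0; 0 0 0 0 0 0; 0 0 0 0 0 0; 0 0 0 0 0 0; 0 0 0 0 0 0; 0 0 0 0 0 0; 0 0 0 0 0 0", "gripper": 0, "squeeze": 20}}

```text
time: 4.4
eef_pos: [0.5, 0.2773, 0.1561]
tcp_rot: [0.117, 0.993, 0.0, 0.001]
contact_force: [-0.1, 0.2, 4.9]
opening: 0.003
finger_force: 2.4
```

Run:
```python
from h import *
s=get_state();e=s['eef_pos'][:2];print(s['eef_pos'],s['contact_force'],s['opening'])
h=np.array([.74,.2189]);r=e-h;print(np.hypot(*r),np.arctan2(*r[::-1]))
# arc, radius .249, 15 rows of .07 rad
a=np.arctan2(*r[::-1])%(2*np.pi);R=np.hypot(*r)
af=np.pi+.8204;print('angle to go',af-a)
n=16;A=np.linspace(a,af,n+1);P=h+R*np.c_[np.cos(A),np.sin(A)]
print('turn',(af-a)/n*10);print((np.diff(P,axis=0)/.02).round(2))
```

```text
[0.49995583 0.2773217  0.15612045] [-0.12391615  0.171219    4.86273734] 0.0029509692145234133
0.24705120944600745 2.9028552190911974
angle to go 1.059137434498596
turn 0.6619608965616225
[[-0.17 -0.8 ]
 [-0.11 -0.81]
 [-0.06 -0.82]
 [-0.01 -0.82]
 [ 0.05 -0.82]
 [ 0.1  -0.81]
 [ 0.16 -0.8 ]
 [ 0.21 -0.79]
 [ 0.26 -0.78]
 [ 0.31 -0.76]
 [ 0.36 -0.73]
 [ 0.41 -0.71]
 [ 0.45 -0.68]
 [ 0.5  -0.65]
 [ 0.54 -0.61]
 [ 0.58 -0.58]]
```

The gripper shut fully, so it missed the knob, and something pushes up on it with 4.9 N. I'll look.

Run:
```python
from h import *
d=cap('wrist','w2');e=cap('side','s2');t=cap('top','t2')
a=cv2.resize(d['color'][100:384,80:460],(400,299),interpolation=cv2.INTER_CUBIC)
b=cv2.resize(e['color'][110:210,185:319],(400,299),interpolation=cv2.INTER_CUBIC)
q=proj(t,(.5,.277,.16)).astype(int);print(q)
c=cv2.resize(t['color'][q[1]-50:q[1]+50,q[0]-67:q[0]+67],(400,299),interpolation=cv2.INTER_CUBIC)
w=cv2.resize(np.load('w1.npz')['color'][150:250,190:324],(400,299),interpolation=cv2.INTER_CUBIC)
cv2.imwrite('pics/m2.png',np.vstack([np.hstack([a,b]),np.hstack([c,w])]))
```

```text
[188 220]
```

View pics/m2.png

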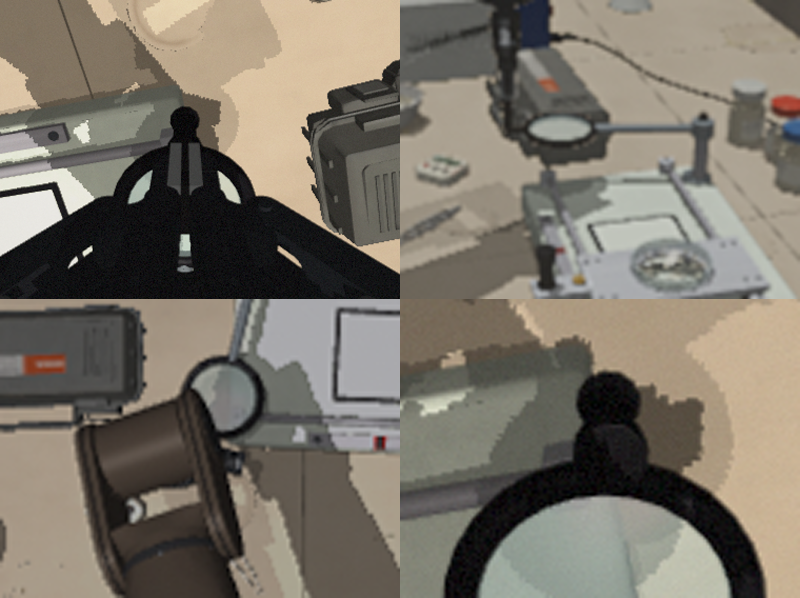

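Run:
```python
from h import *
d=np.load('w2.npz')
for P in[(.5,.2773,.137),(.5,.2773,.156),(.5,.2773,.124),(.489,.2773,.137)]:
    q=proj(d,P);print(P,q,(q-[80,100])/.95)
for v in(105,115,125,140):
    for z in(.124,.168): print('w2',v,z,at_z(d,80+183*.95,100+v*.95,z).round(4))
w=np.load('w1.npz')
for uv in[(259.5,183.5),(261.5,199.5)]:
    for z in(.124,.168): print('w1',uv,z,at_z(w,*uv,z).round(4))
s=np.load('s2.npz')
print('side now',[proj(s,P)for P in[(.5,.277,.168),(.5,.277,.124),(.48,.277,.168)]])
print(get_state()['qpos'])
cv2.imwrite('pics/m3.png',np.hstack([cv2.resize(np.load('side0.npz')['color'][130:180,210:277],(400,299),interpolation=cv2.INTER_CUBIC),cv2.resize(d['color'][170:270,190:324],(400,299),interpolation=cv2.INTER_CUBIC)]))
```

```text
(0.5, 0.2773, 0.137) [258.3553259  223.47455576] [187.74244831 129.97321659]
(0.5, 0.2773, 0.156) [258.67493059 238.60571411] [188.07887431 145.90075169]
(0.5, 0.2773, 0.124) [258.16917511 214.66155313] [187.54650011 120.69637171]
(0.489, 0.2773, 0.137) [254.07214068 206.97496602] [183.2338323  112.60522739]
w2 105 0.124 [0.4894 0.277  0.124 ]
w2 105 0.168 [0.4728 0.2812 0.168 ]
w2 115 0.124 [0.4957 0.2755 0.124 ]
w2 115 0.168 [0.4777 0.28   0.168 ]
w2 125 0.124 [0.5021 0.2739 0.124 ]
w2 125 0.168 [0.4826 0.2788 0.168 ]
w2 140 0.124 [0.512  0.2716 0.124 ]
w2 140 0.168 [0.4901 0.277  0.168 ]
w1 (259.5, 183.5) 0.124 [0.499 0.278 0.124]
w1 (259.5, 183.5) 0.168 [0.4848 0.2808 0.168 ]
w1 (261.5, 199.5) 0.124 [0.5131 0.2764 0.124 ]
w1 (261.5, 199.5) 0.168 [0.4964 0.2795 0.168 ]
side now [array([220.91030074, 142.1757047 ]), array([221.261726  , 152.92721215]), array([215.60702683, 142.72973391])]
[ 3.29028429e-01  1.20669044e-01  1.89064548e+00 -1.81655366e-05
  1.12885907e+00 -1.00799071e+00]
```

View pics/m3.png

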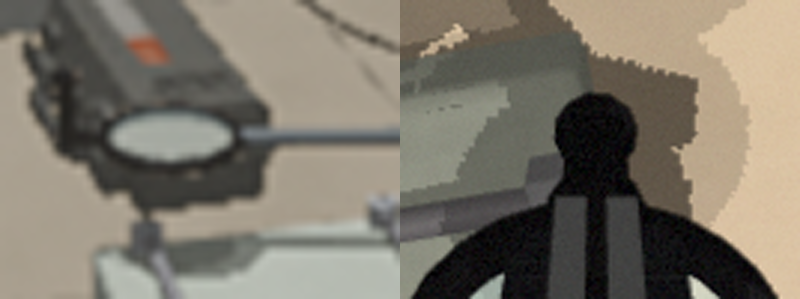

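Call:
{"name": "jog_arm", "arguments": {"deltas": "0 0 0 0 0 0; 0 0 0 0 0 0; 0 0 0 0 0 0; 0 0 0 0 0 0; 0 0 0 0 0 0", "gripper": 0.6}}

```text
time: 5.18
eef_pos: [0.499, 0.277, 0.1547]
tcp_rot: [0.117, 0.993, -0.0, -0.001]
contact_force: [-0.3, -0.1, 0.6]
opening: 0.6
finger_force: 0.0
```

Run:
```python
from h import *
d=cap('wrist','w4');s=cap('side','s4')
a=cv2.resize(d['color'][140:290,160:361],(400,299),interpolation=cv2.INTER_CUBIC)
b=cv2.resize(s['color'][110:180,200:294],(400,299),interpolation=cv2.INTER_CUBIC)
im=np.hstack([a,b])
im=np.clip((im/255.)**.5*255,0,255).astype(np.uint8)
cv2.imwrite('pics/m4.png',im)
for P in[(.5,.2773,.124),(.5,.2773,.168)]:
    print((proj(d,P)-[160,140])*1.99,(proj(s,P)-[200,110])*4.26+[400,0])
```

```text
[197.15363559 152.92659229] [490.49974095 182.72957477]
[198.85809133 224.24575523] [489.00165988 136.93427828]
```

View pics/m4.png

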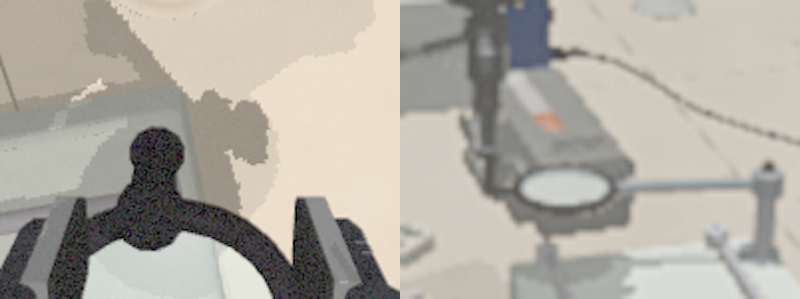

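The fingertips evidently closed on top of the knob and dragged it about 13 mm: the fingers appear some 30 mm higher than the stated figure implies. I'll locate the knob and fingertips in this picture before going lower.

Run:
```python
from h import *
d=np.load('w4.npz')
foot=at_z(d,160+157/1.99,140+155/1.99,.126);top=at_z(d,160+155/1.99,140+226/1.99,.168)
h=np.array([.74,.2189])
for n,p in(('foot',foot),('top',top)):
    r=p[:2]-h;print(n,p.round(4),np.hypot(*r),np.arctan2(*r[::-1])%6.283-np.pi)
s=get_state();e=s['eef_pos'];K,R,t=KRT(d);print(e,-R.T@t)
# finger tips: inner corners separation in image -> depth assuming opening .6*85
y=np.array([.232,.972,0])
uv=np.array([[160+85/1.99,140+200/1.99],[160+297/1.99,140+200/1.99]])
from scipy.optimize import least_squares
ax=np.array([-.972,.232,0])
f=lambda q:np.r_[proj(d,e+y*(.0255+q[2])*-1+ax*q[0]+[0,0,q[1]])-uv[0],proj(d,e+y*(.0255-q[2])+ax*q[0]+[0,0,q[1]])-uv[1]]
o=least_squares(f,[.01,0,0]);print('tip front offset, z offset, side',o.x,o.fun)
```

```text
foot [0.4969 0.265  0.126 ] 0.24745229862488852 -0.18725704038134028
top [0.4979 0.2663 0.168 ] 0.24669396039096042 -0.1935465921301378
[0.4992707  0.27708117 0.1550933 ] [0.41849692 0.29457826 0.30962379]
tip front offset, z offset, side [0.00923022 0.01845323 0.00162556] [ 7.83878866e-06 -2.04362315e-02 -7.83526372e-06  2.04269426e-02]
```

Call:
{"name": "jog_arm", "arguments": {"deltas": "-0.05 -0.55 0 0 0 0.45; 0 0 -0.8 0 0 0; 0 0 -0.8 0 0 0; 0 0 0 0 0 0"}}

```text
time: 5.78
eef_pos: [0.4967, 0.2658, 0.1204]
tcp_rot: [0.094, 0.996, -0.001, -0.002]
contact_force: [-0.8, 0.1, -0.1]
opening: 0.602
finger_force: 0.0
```

Call:
{"name": "jog_arm", "arguments": {"deltas": "0 0 0 0 0 0; 0 0 0 0 0 0; 0 0 0 0 0 0; 0 0 0 0 0 0; 0 0 0 0 0 0; 0 0 0 0 0 0", "gripper": 0, "squeeze": 20}}

```text
time: 6.52
eef_pos: [0.4989, 0.2663, 0.124]
tcp_rot: [0.094, 0.996, 0.0, 0.001]
contact_force: [-0.8, 0.0, 2.4]
opening: 0.181
finger_force: 20.7
```

The knob is gripped (15 mm, 20 N). Next is the arc.

Run:
```python
from h import *
e=get_state()['eef_pos'][:2];h=np.array([.74,.2189]);r=e-h
a=np.arctan2(*r[::-1])%(2*np.pi);R=np.hypot(*r);af=np.pi+.8204+.01
n=16;A=np.linspace(a,af,n+1);P=h+R*np.c_[np.cos(A),np.sin(A)]
print(R,af-a,'turn',(af-a)/n*10,P[-1]);print((np.diff(P,axis=0)/.02).round(2).tolist())
```

```text
0.245732376623498 1.0245731636258242 turn 0.6403582272661401 [0.57423372 0.03750005]
[[-0.13, -0.78], [-0.08, -0.78], [-0.03, -0.79], [0.02, -0.79], [0.07, -0.78], [0.12, -0.78], [0.17, -0.77], [0.22, -0.75], [0.27, -0.74], [0.32, -0.72], [0.36, -0.7], [0.41, -0.67], [0.45, -0.65], [0.49, -0.62], [0.53, -0.58], [0.56, -0.55]]
```

Call:
{"name": "jog_arm", "arguments": {"deltas": "-0.13 -0.78 0 0 0 0.64; -0.08 -0.78 0 0 0 0.64; -0.03 -0.79 0 0 0 0.64; 0.02 -0.79 0 0 0 0.64; 0.07 -0.78 0 0 0 0.64; 0.12 -0.78 0 0 0 0.64; 0.17 -0.77 0 0 0 0.64; 0.22 -0.75 0 0 0 0.64; 0.27 -0.74 0 0 0 0.64; 0.32 -0.72 0 0 0 0.64; 0.36 -0.7 0 0 0 0.64; 0.41 -0.67 0 0 0 0.64; 0.45 -0.65 0 0 0 0.64; 0.49 -0.62 0 0 0 0.64; 0 0 0 0 0 0; 0 0 0 0 0 0"}}

```text
time: 8.52
eef_pos: [0.5522, 0.0601, 0.124]
tcp_rot: [-0.346, 0.938, -0.0, 0.001]
contact_force: [1.9, 1.2, 2.5]
opening: 0.179
finger_force: 20.8
```

Call:
{"name": "jog_arm", "arguments": {"deltas": "0.27 -0.29 0 0 0 0.32; 0.27 -0.29 0 0 0 0.32; 0.28 -0.28 0 0 0 0.32; 0 0 0 0 0 0; 0 0 0 0 0 0"}}

```text
time: 9.15
eef_pos: [0.5682, 0.0429, 0.124]
tcp_rot: [-0.391, 0.921, -0.0, 0.0]
contact_force: [1.8, 0.6, 4.7]
opening: 0.182
finger_force: 21.0
```

Call:
{"name": "jog_arm", "arguments": {"deltas": "0.14 -0.14 0 0 0 0.15; 0.14 -0.14 0 0 0 0.15; 0.14 -0.14 0 0 0 0.15; 0 0 0 0 0 0"}}

```text
time: 9.65
eef_pos: [0.5726, 0.0387, 0.1237]
tcp_rot: [-0.411, 0.912, 0.006, -0.003]
contact_force: [-10.9, 13.6, 13.5]
opening: 0.173
finger_force: 23.8
```

Call:
{"name": "jog_arm", "arguments": {"deltas": "0.14 -0.13 0 0 0 0.15; 0.14 -0.13 0 0 0 0.15; 0 0 0 0 0 0; 0 0 0 0 0 0"}}

```text
time: 10.15
eef_pos: [0.5724, 0.0389, 0.1234]
tcp_rot: [-0.425, 0.905, 0.014, -0.008]
contact_force: [-25.4, 27.0, 24.1]
opening: 0.177
finger_force: 34.1
```

At the stop (37 N opposing). I'll ease off, release and rise.

Call:
{"name": "jog_arm", "arguments": {"deltas": "-0.15 0.15 0 0 0 0; -0.1 0.1 0 0 0 0; 0 0 0 0 0 0; 0 0 0 0 0 0"}}

```text
time: 10.65
eef_pos: [0.5727, 0.039, 0.1236]
tcp_rot: [-0.425, 0.905, 0.007, -0.003]
contact_force: [-11.8, 13.5, 14.3]
opening: 0.179
finger_force: 24.1
```

Call:
{"name": "jog_arm", "arguments": {"deltas": "0 0 0 0 0 0; 0 0 0 0 0 0; 0 0 0 0 0 0; 0 0 0 0 0 0; 0 0 1 0 0 0; 0 0 1 0 0 0; 0 0 1 0 0 0; 0 0 0 0 0 0", "gripper": 0.6}}

```text
time: 11.65
eef_pos: [0.5789, 0.0338, 0.1871]
tcp_rot: [-0.425, 0.905, -0.002, 0.003]
contact_force: [-0.1, 0.1, -0.5]
opening: 0.598
finger_force: 0.0
```

Run:
```python
from h import *
d=cap('wrist','w5');t=cap('top','t5')
im=d['color'].copy()
for P in[(.5702,.0368,.124),(.5702,.0368,.168),(.472,-.0147,.078),(.472,-.0147,.124),(.512,.0843,.056)]:
    q=proj(d,P);print(q.round(1));cv2.circle(im,tuple(int(x) for x in q),3,(0,0,255),1)
print(get_state()['eef_pos'],get_state()['tcp_rot'])
im=np.clip((im/255.)**.7*255,0,255).astype(np.uint8)
cv2.imwrite('pics/m5.png',cv2.resize(im,(800,600)))
```

```text
[269.5 195.5]
[272.2 221.4]
[325.3  48.2]
[340.2  42. ]
[347.7 169.3]
[0.57711047 0.03395956 0.18384024] [-4.25156730e-01  9.05119679e-01 -1.92418741e-04  2.91041490e-04]
```

View pics/m5.png

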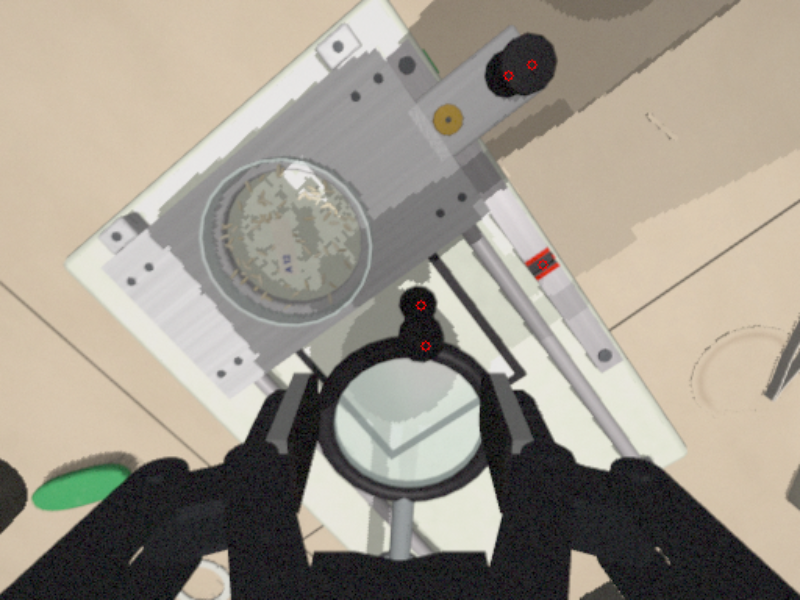

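The picture confirms that the magnifier is at its stop: the knob at (420,305)/(425,345) matches the predicted stop position. The slide knob at (525,62) and the notch at (541,264) also match to about 2 mm. Next I move over the slide knob.

Call:
{"name": "jog_arm", "arguments": {"deltas": "-0.525 -0.24 0 0 0 -0.93; -0.525 -0.24 0 0 0 -0.93; -0.525 -0.24 0 0 0 -0.93; -0.525 -0.24 0 0 0 -0.93; -0.525 -0.24 0 0 0 -0.93; -0.525 -0.24 0 0 0 -0.93; -0.525 -0.24 0 0 0 -0.93; -0.525 -0.24 0 0 0 -0.93; -0.525 -0.24 0 0 0 -0.93; -0.525 -0.24 0 0 0 -0.93; 0 0 0 0 0 0; 0 0 0 0 0 0"}}

```text
time: 13.25
eef_pos: [0.472, -0.0139, 0.183]
tcp_rot: [0.025, 1.0, 0.0, -0.0]
contact_force: [-0.1, 0.2, -1.0]
opening: 0.599
finger_force: 0.0
```

Run:
```python
from h import *
w=np.load('w5.npz');print('knob from w5',at_z(w,525/1.5625,62/1.5625,.124),'notch',at_z(w,541/1.5625,264/1.5625,.056))
d=cap('wrist','w6')
for P in[(.472,-.0147,.078),(.472,-.0147,.124),(.512,.0843,.056)]: print(proj(d,P))
s=get_state();print(s['eef_pos'],s['tcp_rot'])
cv2.imwrite('pics/m6.png',cv2.resize(d['color'],(800,600)))
```

```text
knob from w5 [ 0.47328665 -0.01745288  0.124     ] notch [0.51290122 0.08316069 0.056     ]
[256.654268   180.56066796]
[256.88924818 199.99986479]
[362.09546452 208.33768906]
[ 0.47219884 -0.01390729  0.18310352] [ 2.53549159e-02  9.99678479e-01  1.11485127e-04 -2.34620084e-04]
```

View pics/m6.png

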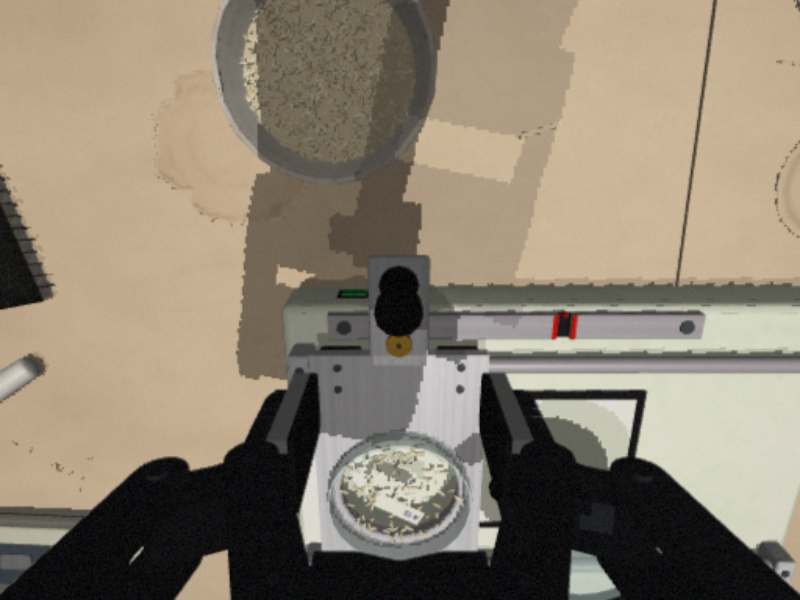

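The view shows the slide knob foot at (398,282) and top at (398,311), between the fingers, with the notch at (565,325). That makes the travel to go about 102 mm. I descend and grip.

Call:
{"name": "jog_arm", "arguments": {"deltas": "0 -0.1 -0.87 0 0 0; 0 0 -0.87 0 0 0; 0 0 -0.87 0 0 0; 0 0 -0.87 0 0 0; 0 0 -0.87 0 0 0; 0 0 -0.87 0 0 0; 0 0 0 0 0 0; 0 0 0 0 0 0"}}

```text
time: 14.3
eef_pos: [0.4725, -0.0161, 0.0793]
tcp_rot: [0.026, 1.0, -0.0, 0.0]
contact_force: [0.9, -0.2, 0.9]
opening: 0.598
finger_force: 0.0
```

Call:
{"name": "jog_arm", "arguments": {"deltas": "0 0 0 0 0 0; 0 0 0 0 0 0; 0 0 0 0 0 0; 0 0 0 0 0 0; 0 0 0 0 0 0; 0 0 0 0 0 0", "gripper": 0, "squeeze": 30}}

```text
time: 15.05
eef_pos: [0.4727, -0.0163, 0.08]
tcp_rot: [0.026, 1.0, -0.0, 0.001]
contact_force: [-0.7, -1.1, 5.6]
opening: 0.221
finger_force: 29.7
```

Call:
{"name": "jog_arm", "arguments": {"deltas": "0.02 0.4 0 0 0 0; 0.025 0.5 0 0 0 0; 0.025 0.5 0 0 0 0; 0.025 0.5 0 0 0 0; 0.025 0.5 0 0 0 0; 0.025 0.5 0 0 0 0; 0.025 0.5 0 0 0 0; 0.025 0.5 0 0 0 0; 0.025 0.5 0 0 0 0; 0.02 0.4 0 0 0 0; 0 0 0 0 0 0; 0 0 0 0 0 0"}}

```text
time: 16.55
eef_pos: [0.4774, 0.0804, 0.08]
tcp_rot: [0.026, 1.0, 0.0, 0.0]
contact_force: [-2.1, 1.4, 6.1]
opening: 0.224
finger_force: 30.0
```

Run:
```python
from h import *
d=cap('wrist','w7');s=get_state();print(s['eef_pos'],s['contact_force'])
cv2.imwrite('pics/m7.png',cv2.resize(d['color'][150:300,156:356],(800,600),interpolation=cv2.INTER_CUBIC))
```

```text
[0.47740854 0.08033437 0.07998226] [-1.07486239  0.4202027   6.7831572 ]
```

View pics/m7.png

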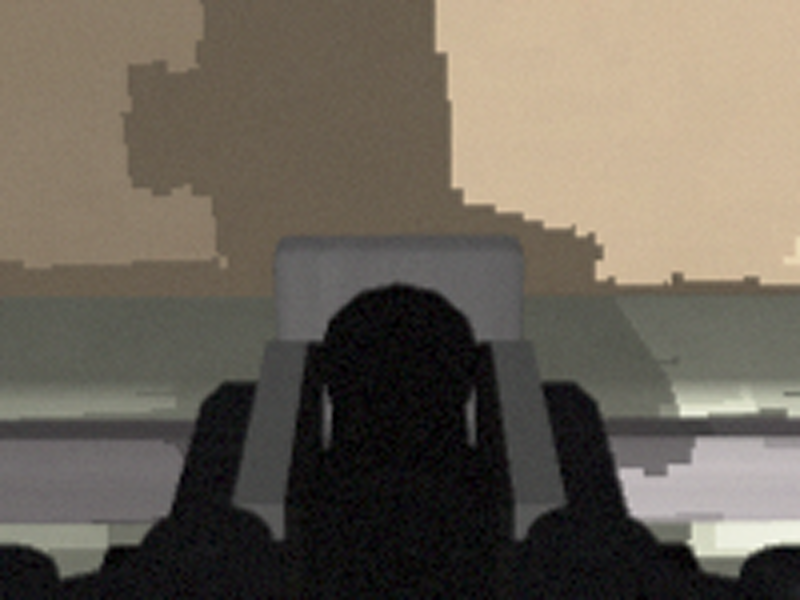

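The notch is hidden under the gripper, and about 6 mm remain by estimate. I'll creep and watch the force for the ball being drawn in and then resisting.

Call:
{"name": "jog_arm", "arguments": {"deltas": "0.005 0.1 0 0 0 0; 0 0 0 0 0 0; 0 0 0 0 0 0"}}

```text
time: 16.98
eef_pos: [0.4775, 0.0821, 0.08]
tcp_rot: [0.026, 1.0, 0.0, 0.0]
contact_force: [-0.9, -0.3, 6.1]
opening: 0.221
finger_force: 30.0
```

Call:
{"name": "jog_arm", "arguments": {"deltas": "0.0025 0.05 0 0 0 0; 0 0 0 0 0 0; 0 0 0 0 0 0"}}

```text
time: 17.35
eef_pos: [0.4775, 0.0831, 0.08]
tcp_rot: [0.026, 1.0, 0.0, 0.0]
contact_force: [-1.5, 1.1, 5.7]
opening: 0.222
finger_force: 30.0
```

Call:
{"name": "jog_arm", "arguments": {"deltas": "0.0025 0.05 0 0 0 0; 0 0 0 0 0 0; 0 0 0 0 0 0"}}

```text
time: 17.73
eef_pos: [0.4776, 0.0844, 0.08]
tcp_rot: [0.026, 1.0, 0.0, 0.0]
contact_force: [-0.8, 2.0, 6.9]
opening: 0.223
finger_force: 30.0
```

Call:
{"name": "jog_arm", "arguments": {"deltas": "0.0025 0.05 0 0 0 0; 0 0 0 0 0 0; 0 0 0 0 0 0"}}

```text
time: 18.1
eef_pos: [0.4776, 0.0857, 0.08]
tcp_rot: [0.026, 1.0, 0.001, 0.001]
contact_force: [-2.5, 3.3, 5.9]
opening: 0.222
finger_force: 30.0
```

Force on the tool is growing toward +y, so the ball is being drawn in. Continuing.

Call:
{"name": "jog_arm", "arguments": {"deltas": "0.0025 0.05 0 0 0 0; 0 0 0 0 0 0; 0 0 0 0 0 0"}}

```text
time: 18.48
eef_pos: [0.4777, 0.0863, 0.08]
tcp_rot: [0.026, 1.0, 0.0, 0.001]
contact_force: [-1.2, 1.1, 6.6]
opening: 0.224
finger_force: 30.0
```

Call:
{"name": "jog_arm", "arguments": {"deltas": "0.0025 0.05 0 0 0 0; 0 0 0 0 0 0; 0 0 0 0 0 0"}}

```text
time: 18.85
eef_pos: [0.4777, 0.0868, 0.08]
tcp_rot: [0.026, 1.0, -0.0, 0.0]
contact_force: [-1.8, 0.3, 5.9]
opening: 0.223
finger_force: 30.0
```

Run:
```python
from h import *
s=get_state();print(s['eef_pos'],s['contact_force'],s['wrist_torque'])
# wrist images: red of the notch edge visible?
for n in('top','side'):
    F=[]
    for i in range(2): F.append(cams.read_camera(n))
    d=F[-1];b=d['color'].astype(int);m=(b[...,2]>90)&(b[...,1]<.45*b[...,2])&(b[...,0]<.45*b[...,2])
    q=proj(d,(.512,.0843,.056));yy,xx=np.nonzero(m);k=np.hypot(xx-q[0],yy-q[1])<12
    print(n,q,list(zip(xx[k],yy[k]))[:20])
    f=get_state();print(f['contact_force'])
```

```text
[0.47770679 0.08678104 0.07997014] [-1.80855386  0.28085837  5.87404864] [-0.05345994  0.37614599 -0.06225355]
top [247.93912206 217.29469652] []
[-1.67517842  0.09072632  6.00134308]
side [237.71803642 193.70872086] []
[-2.36707484 -0.08762233  6.41974006]
```

Call:
{"name": "jog_arm", "arguments": {"deltas": "0.0015 0.03 0 0 0 0; 0 0 0 0 0 0; 0 0 0 0 0 0"}}

```text
time: 19.42
eef_pos: [0.4777, 0.0869, 0.08]
tcp_rot: [0.026, 1.0, -0.001, 0.0]
contact_force: [-1.3, -2.8, 6.5]
opening: 0.223
finger_force: 30.0
```

Call:
{"name": "jog_arm", "arguments": {"deltas": "0.0015 0.03 0 0 0 0; 0 0 0 0 0 0; 0 0 0 0 0 0"}}

```text
time: 19.8
eef_pos: [0.4777, 0.0871, 0.08]
tcp_rot: [0.026, 1.0, -0.001, 0.0]
contact_force: [-3.5, -4.7, 6.9]
opening: 0.224
finger_force: 30.1
```

It is firmly held: 1.2 mm commanded gave only 0.3 mm of motion and the force rose to -4.7 N, so the ball is seated at about y = 0.087. I'll relax the push slightly.

Call:
{"name": "jog_arm", "arguments": {"deltas": "-0.002 -0.04 0 0 0 0; 0 0 0 0 0 0; 0 0 0 0 0 0; 0 0 0 0 0 0; 0 0 0 0 0 0"}}

```text
time: 20.42
eef_pos: [0.4777, 0.087, 0.08]
tcp_rot: [0.026, 1.0, -0.0, 0.0]
contact_force: [-2.5, -0.9, 6.2]
opening: 0.221
finger_force: 30.0
```

Run:
```python
from h import *
# magnifier still at its stop? compare top frame's lens region against frame after the swing
a=np.load('t5.npz');b=cap('top','t8');q=proj(b,(.74,.2189,.12)).astype(int)
p=proj(b,(.615,.085,.129)).astype(int)
A,B=[x['color'][p[1]-18:p[1]+18,p[0]-18:p[0]+18].astype(int) for x in(a,b)]
T=[(x.min(2)<45) for x in(A,B)];print([t.sum() for t in T],(T[0]&T[1]).sum(), [np.argwhere(t).mean(0) for t in T])
d=cams.read_camera('side')
s=get_state();print(s['eef_pos'],s['contact_force'],s['finger_force'])
```

```text
[np.int64(363), np.int64(196)] 119 [array([19.8292011, 19.4600551]), array([19.66326531, 20.00510204])]
[0.47770841 0.08695015 0.07996466] [-1.82905283 -1.38560592  5.85246429] 30.030823945999146
```

```bash
python3 -c "
from h import *
print(ctrl.sign_off())"
```

```text
the job is handed in; nothing more can be done
None
```

I handed the job in with the magnifier at its stop and released, and the slide's knob still gripped at 30 N with its ball in the notch; the notch was hidden under the gripper, so the seating rests on the force readings and the measured position, and no verdict came back.

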